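Sort loaded and empty radio battery cases by their weight

TASK

The three sealed battery cases on the bench look the same, but some have cells in them and some do not: feel by the lift which is which, and set the loaded ones in the tray with the carrying loops and the empty ones in the divided tray. Set each case down gently, flat on the tray floor with its contacts still facing up, and leave everything else on the bench where it lies.

Things in the scene. Friction and masses are not known exactly. Their poses are not given: they have to be found in the camera images.
- case_1: sealed olive battery case of a handheld radio, a plain flat box 112 long (its x axis) x 54 wide (y) x 39 high (z), origin at the centre of its underside; three brass contact strips on its top near the +x end, steel latches on both ends, smooth upright long sides to grip across the 54 mm width. All three cases look alike; with no cells it weighs 100 to 125 g, loaded with cells 330 to 450 g; one or two of the three are loaded, which ones cannot be seen.
- case_2: second battery case, outwardly the same as case_1, loaded or empty
- case_3: third battery case, outwardly the same as case_1, loaded or empty
- handled_tray: open tray of bare aluminium, fixed to the bench, 240 long (its x axis) x 160 wide (y), walls 4 mm thick and 32 high from the bench, floor 4 mm thick, one undivided space, a steel carrying loop outside each short end (up to 34 high, reaching 28 mm out); for the loaded cases. Origin at the centre of its underside. Two cases fit well with their length across the tray, centred 58 mm either side of its middle along x.
- divided_tray: open tray of black plastic, fixed to the bench, the same 240 (x) x 160 (y) x 32 mm, walls and floor 4 mm thick, no carrying loops, parted across its middle by a 4 mm wall 28 high into two equal compartments whose centres lie 61 mm either side of its middle along x; for the empty cases, one to a compartment, length across the tray. Origin at the centre of its underside.
- circuit_board: green circuit board lying flat, 112 x 58 x 12, origin under its centre; leave alone
- tape_roll: cream roll of adhesive tape lying flat, 60 across, 24 high, origin under its centre; leave alone
- screwdriver: screwdriver with orange and black handle lying along its x axis, from 100 mm behind to 107 mm ahead of its origin, 27 high; leave alone
- radio: olive handheld radio lying on its back, 165 (x) x 62 (y) x 38, knobs on the +x end, origin under its centre; leave alone
- antenna: black whip antenna lying along its x axis, about 190 long, 19 thick, origin under its middle; leave alone
- screw_jar: clear lidded jar, 56 across, 62 high, origin under its centre; leave alone
- bench_brush: bench brush lying along its x axis, 140 long, origin under its middle; leave alone
Mind the look-alikes: they are no part of the job. What is shaped like the case_2 but white is not meant.

How it is judged:
By the outcome, as a careful person would: the job done as asked, in the order asked, and still so for the second after the job is handed in, with the robot touching nothing.
It also fails if it takes over 64 s, if anything falls off the work surface, if the arm or the gripper's body presses on something with over 40 N, if the wrist force passes 120 N, or if a joint passes its speed limit or range.

ROBOT

A 6-joint arm with a two-finger parallel gripper is mounted at the origin on the work surface. World frame = base frame: x ahead of the robot, y to its left, z up, the work surface at z = 0. Lengths are in m, angles in rad, forces in N, time in s.
With the tool pointing down it reaches from about 0.225 to 0.875 m from the base axis. Payload 3.4 kg.
Tool frame: the origin (TCP) lies at the very end of the fingers, on their centre line; the grasp point (between the pads) lies 19 mm behind it; z points along the fingers, y is the line along which they close (so a half turn about z gives the same grasp; the last joint's range is limited). The gripper opens to 85 mm and grips with 20 to 120 N. Pads are 22 mm wide; open, the fingers measure 114 mm over their backs; the gripper's body (76 mm by 85 mm) begins 54 mm behind the grasp point. The pads swing forward as they close: fully open they stand 13 mm farther back than shut.
Start: joints at [1.009, 0.276, 1.505, -0, 1.361, -0.121], TCP at [0.245, 0.52, 0.231] pointing down, gripper open.
Joint ranges: [-2.89, 2.89], [-0.75, 2.08], [0.22, 2.7], [-1.18, 4.32], [0.11, 2.71], [-2.7, 2.7]. Speed limits (rad/s): [2.57, 2.57, 3.14, 3.14, 3.14, 3.14].

INTERFACE

Orientations are given as a unit quaternion [w, x, y, z].
In Python, from rig import get_state, optics, sign_off gives the robot as it stands.
- The arm moves only by the tool send_rows, never from a script. Its argument "increments" is a list of rows, each an object with "gripper": the gripper's target within -1 to 1 (shut at 1, half-way at 0, fully open at -1); "linear": the shift along the world's x, y, z in m, a list of three; "delta_rot": the turn, a rotation vector about the world's x, y, z in rad, a list of three. In form: [{"gripper": gripper, "linear": [dx, dy, dz], "delta_rot": [rx, ry, rz]}, ...]. A call has 1 to 8 rows; each row is the pose to reach, as a shift and turn from the pose commanded when the call began; what a row does not reach only later rows make up. A row lasts 1/10 s, in which the tool goes at most 50 mm and 8.59 degrees, less where a joint would pass 70% of its speed; a pose out of reach is approached as far as the arm can. A call with a gripper value outside its range is refused whole. The fingers move at their own pace and stop on an object; "newtons" is the grip in N (left out, the last holds). Time passes only in rows, so rows that repeat a pose let the fingers close. It gives the time, the measured TCP pose, the force, the opening and the grip force at its end, in the units of the state.
- get_state(): the state, without advancing time (a new reading comes with each control period).
- optics.get_image(name): name is "side" or "top"; returns a dict with "pixels" (420x560x3 uint8, blue, green, red), "K" (3x3 intrinsics, pixels), "rvec" (rotation vector, rad) and "tvec" (3), from world to camera coordinates, as OpenCV has them. Camera axes: x right, y down, z forward; pixel columns grow to the right and rows downward; lengths in m; the calibration is good to about 2 mm. A picture is of the moment at which its call begins. There is no depth.
- sign_off(): hands the job in; it is judged then, once.
The state is a dict: "clock": time; "qpos": joint angles; "qd": joint speeds; "effort": joint torques, N m; "position": TCP position; "ee_rot": TCP orientation; "contact_force": force on the tool from outside, world axes, zero at the start; "moment": the same for the moment, N m; "width": finger opening in m; "gripper_force": force on a finger pad.
Only numpy, scipy, OpenCV 4.12 (cv2) and the standard library are available. Lean on these libraries where they do the work, as an engineer would, in place of code of your own. Each camera call takes 0.05 s, during which the arm holds its last target. There are 200 camera calls.

## Working session

There is one attempt and no reset: what is moved stays moved. The work goes in short steps, Python scripts to look and compute and a tool call to move; the robot and the scene stay as the last step left them, time stands still between calls to the robot, and variables do not carry over. Pictures are saved under pics/ and viewed, at most 10 in all, crops included, and the job is handed in when it is done.

Besides the shell and the picture viewer there is one more tool, called after "Emit:" by a JSON object that holds its "name" and its "arguments", one argument or row to a line. send_rows: Moves the arm, as the interface text tells. Its arguments: {"type":"object","properties":{"increments":{"type":"array"},"newtons":{"type":"number"}},"required":["increments"]}

```bash
mkdir -p pics; ls; cat > h.py <<'E'
import numpy as np,cv2
from rig import get_state,optics,sign_off
def grab(n,f=None):
    d=optics.get_image(n)
    if f: cv2.imwrite('pics/'+f,d['pixels'])
    return d
def ray(d,px,z):
    K=np.array(d['K']);R=cv2.Rodrigues(np.array(d['rvec'],float))[0];t=np.array(d['tvec'],float).ravel()
    p=np.atleast_2d(px).astype(float);v=np.c_[p,np.ones(len(p))]@np.linalg.inv(K).T@R
    c=-R.T@t
    return c+v*((z-c[2])/v[:,2])[:,None]
E
python3 - <<'E'
from h import *
import pickle
a=grab('top','t0.png');b=grab('side','s0.png');pickle.dump((a,b),open('i0.pkl','wb'))
s=get_state();print(s)
for d in(a,b):
    R=cv2.Rodrigues(np.array(d['rvec'],float))[0];print(-R.T@np.array(d['tvec']).ravel())
E
```

```text
pics
{'clock': 0.1, 'qpos': array([ 1.00901543e+00,  2.76501938e-01,  1.50600399e+00, -2.34367304e-06,
        1.36067903e+00, -1.20991584e-01]), 'qd': array([-0.00029857, -0.00029418, -0.00430285,  0.00292715, -0.00154831,
       -0.00050749]), 'effort': array([ 2.20744296e-03, -4.17700052e+01, -2.46405548e+01, -1.99804217e-04,
        5.73398487e-03,  1.61892507e-05]), 'position': array([0.24507788, 0.51964236, 0.23054422]), 'ee_rot': array([-2.65467094e-04,  2.18614442e-01,  9.75810992e-01, -7.50591419e-04]), 'contact_force': array([ 0.80070817,  0.06463675, -0.12236288]), 'moment': array([ 0.01428023,  0.04881494, -0.01381508]), 'gripper_force': 0.0, 'width': 0.08505870522826044}
[0.39042057 0.07462264 1.21241026]
[ 0.45982681 -0.77533746  0.74703657]
```

View pics/t0.png

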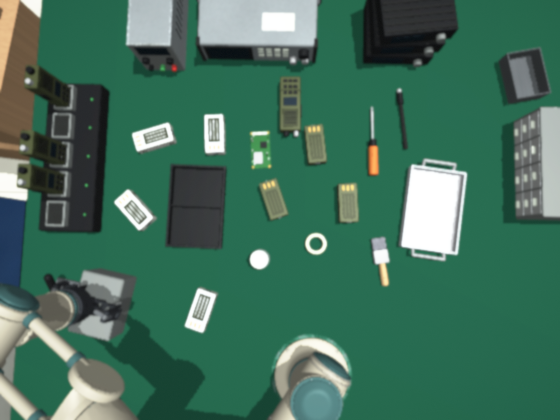

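View pics/s0.png

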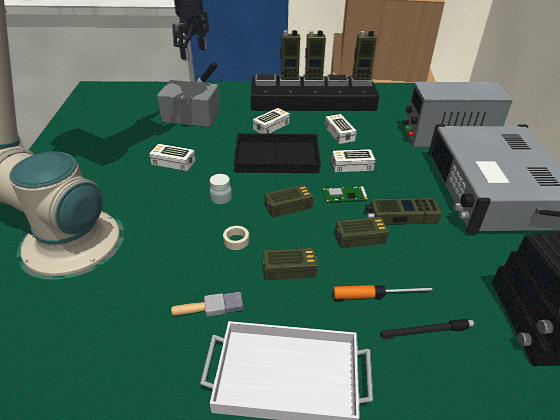

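The top view shows three olive cases at about (273,199), (315,144) and (348,203). The handled tray is at (434,210) and the divided tray at (197,207). Possible mix-ups are the white boxes at (153,137), (214,133), (134,210) and (201,310), and the olive radio at (290,104), which is longer and has a keypad. I choose the three olive boxes with brass strips.

```bash
cat >> h.py <<'E'
def rect(d,m,z,box):
    x0,y0,x1,y1=box;k=np.zeros_like(m);k[y0:y1,x0:x1]=m[y0:y1,x0:x1]
    k=cv2.morphologyEx(k,cv2.MORPH_CLOSE,np.ones((7,7)))
    c=max(cv2.findContours(k,0,1)[0],key=cv2.contourArea).reshape(-1,2)
    w=ray(d,c,z)[:,:2].astype(np.float32)*1000
    (cx,cy),(a,b),th=cv2.minAreaRect(w)
    if a<b:a,b,th=b,a,th+90
    return np.round([cx,cy,a,b,(th+90)%180-90],1)
def olive(d):
    h=cv2.cvtColor(d['pixels'],cv2.COLOR_BGR2HSV)
    return cv2.inRange(h,(12,40,30),(45,255,255))
CB={'A':(250,170,295,225),'B':(298,118,332,170),'C':(330,175,366,230)}
E
python3 - <<'E'
from h import *
import pickle
a,b=pickle.load(open('i0.pkl','rb'));m=olive(a)
for k,v in CB.items():print(k,rect(a,m,.039,v),rect(a,m,.02,v))
g=cv2.cvtColor(a['pixels'],cv2.COLOR_BGR2HSV)
w=((g[...,1]<60)&(g[...,2]>120)).astype(np.uint8)*255
print('handled',rect(a,cv2.morphologyEx(w,cv2.MORPH_OPEN,np.ones((9,9))),.032,(390,150,480,270)))
k=((g[...,2]<45)).astype(np.uint8)*255
print('div',rect(a,k,.032,(160,155,235,260)))
p=a['pixels']
crop=cv2.resize(p[110:270,150:480],None,fx=2.4,fy=2.4,interpolation=cv2.INTER_CUBIC);cv2.imwrite('pics/c0.png',crop)
E
```

```text
A [508.  122.4 109.8  50.7  20. ] [509.9 123.2 111.5  51.6  20. ]
B [685.2  14.2 139.4  70.9   7.5] [690.   13.2 141.7  72.1   7.5]
C [502.1 -94.7 109.8  54.2   3.7] [504.  -97.4 111.5  55.    3.7]
handled [ 489.7 -346.4  252.5  168.4   -6.9]
div [515.8 402.3 269.2 125.2 -33.4]
```

View pics/c0.png

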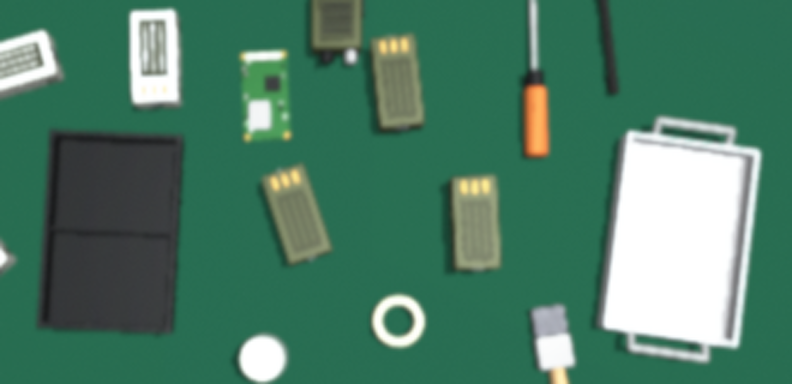

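The crop shows the three olive boxes, each with brass strips at its far end, at crop (295,215), (397,83) and (475,222). Both trays are clear. B sits next to the radio, so I tighten its box and take the tray corners by pixel.

```bash
sed -i "s/(298,118,332,170)/(303,122,332,168)/" h.py; python3 - <<'E'
from h import *
import pickle
a,b=pickle.load(open('i0.pkl','rb'));m=olive(a)
print('B',rect(a,m,.039,CB['B']))
for n,c in {'handled':[(627,132),(760,149),(738,346),(602,327)],'div':[(53,131),(183,137),(173,331),(38,327)]}.items():
    q=(np.array(c)+.5)/2.4-.5+np.array([150,110]); w=ray(a,q,.032)[:,:2]*1000
    print(n,w.mean(0).round(),'long',[np.linalg.norm(w[0]-w[3]).round(),np.linalg.norm(w[1]-w[2]).round()],'wide',[np.linalg.norm(w[0]-w[1]).round(),np.linalg.norm(w[3]-w[2]).round()], np.degrees([np.arctan2(*(w[0]-w[3])[::-1]),np.arctan2(*(w[1]-w[2])[::-1])]).round(1), 'acrossang',np.degrees(np.arctan2(*(w[0]-w[1])[::-1])).round(1))
from scipy.spatial.transform import Rotation as R
s=get_state();q=s['ee_rot'];print(R.from_quat(q[[1,2,3,0]]).as_matrix().round(3))
E
```

```text
B [673.5   3.5 113.5  52.7   7.5]
handled [ 490. -348.] long [np.float64(241.0), np.float64(242.0)] wide [np.float64(163.0), np.float64(164.0)] [-7.1 -6.8] acrossang 83.9
div [482. 348.] long [np.float64(242.0), np.float64(239.0)] wide [np.float64(162.0), np.float64(165.0)] [-1.6 -0.8] acrossang 88.7
[[-0.904  0.427 -0.001]
 [ 0.427  0.904 -0.001]
 [ 0.    -0.002 -1.   ]]
```

Emit:
{"name": "send_rows", "arguments": {
  "increments": [
    {"gripper":-0.7,"linear":[0.265,-0.397,-0.06],"delta_rot":[0,0,-1.18]},
    {"gripper":-0.7,"linear":[0.265,-0.397,-0.06],"delta_rot":[0,0,-1.18]},
    {"gripper":-0.7,"linear":[0.265,-0.397,-0.06],"delta_rot":[0,0,-1.18]},
    {"gripper":-0.7,"linear":[0.265,-0.397,-0.06],"delta_rot":[0,0,-1.18]},
    {"gripper":-0.7,"linear":[0.265,-0.397,-0.06],"delta_rot":[0,0,-1.18]},
    {"gripper":-0.7,"linear":[0.265,-0.397,-0.06],"delta_rot":[0,0,-1.18]},
    {"gripper":-0.7,"linear":[0.265,-0.397,-0.06],"delta_rot":[0,0,-1.18]},
    {"gripper":-0.7,"linear":[0.265,-0.397,-0.06],"delta_rot":[0,0,-1.18]}
  ],
  "newtons": 45
}}

```text
clock: 0.9
position: [0.4662, 0.1881, 0.181]
ee_rot: [-0.0, 0.727, 0.687, -0.0]
contact_force: [0.9, 0.8, 0.5]
width: 0.0727
gripper_force: 0.0
```

Emit:
{"name": "send_rows", "arguments": {
  "increments": [
    {"gripper":-0.7,"linear":[0,0,0],"delta_rot":[0,0,-0.58]},
    {"gripper":-0.7,"linear":[0,0,0],"delta_rot":[0,0,-0.58]},
    {"gripper":-0.7,"linear":[0,0,0],"delta_rot":[0,0,-0.58]},
    {"gripper":-0.7,"linear":[0,0,0],"delta_rot":[0,0,-0.58]}
  ]
}}

```text
clock: 1.3
position: [0.4655, 0.1895, 0.181]
ee_rot: [-0.0, 0.893, 0.45, -0.001]
contact_force: [0.6, -0.6, -0.7]
width: 0.0725
gripper_force: 0.0
```

Emit:
{"name": "send_rows", "arguments": {
  "increments": [
    {"gripper":-0.7,"linear":[0.043,-0.066,-0.02],"delta_rot":[0,0,-0.585]},
    {"gripper":-0.7,"linear":[0.043,-0.066,-0.02],"delta_rot":[0,0,-0.585]},
    {"gripper":-0.7,"linear":[0.043,-0.066,-0.06],"delta_rot":[0,0,-0.585]},
    {"gripper":-0.7,"linear":[0.043,-0.066,-0.09],"delta_rot":[0,0,-0.585]},
    {"gripper":-0.7,"linear":[0.043,-0.066,-0.09],"delta_rot":[0,0,-0.585]},
    {"gripper":-0.7,"linear":[0.043,-0.066,-0.09],"delta_rot":[0,0,-0.585]}
  ]
}}

```text
clock: 1.9
position: [0.5085, 0.124, 0.0914]
ee_rot: [0.0, 0.984, 0.178, -0.001]
contact_force: [0.4, 0.2, 0.7]
width: 0.0727
gripper_force: 0.0
```

```bash
cat >> h.py <<'E'
def st():
    s=get_state();q=s['ee_rot'];phi=2*np.degrees(np.arctan2(q[2],q[1]))-90
    print(s['clock'],s['position'].round(4),'phi',phi.round(1),'q6',s['qpos'][5].round(2),'F',s['contact_force'].round(1),s['width'].round(4))
E
python3 -c "
from h import *
st();grab('side','s1.png')"
```

```text
Traceback (most recent call last):
  File "h.py", line 26, in st
    print(s['clock'],s['position'].round(4),'phi',phi.round(1),'q6',s['qpos'][5].round(2),'F',s['contact_force'].round(1),s['width'].round(4))
                                                                                                                          ^^^^^^^^^^^^^^^^
AttributeError: 'float' object has no attribute 'round'
```

```bash
sed -i "s/s\['width'\].round(4)/round(s['width'],4)/" h.py
python3 -c "
from h import *
st();d=grab('side');cv2.imwrite('pics/s1.png',cv2.resize(d['pixels'][100:300,190:430],None,fx=2.5,fy=2.5))"
```

```text
1.9 [0.5085 0.124  0.0914] phi -69.5 q6 1.32 F [0.4 0.2 0.7] 0.0727
```

View pics/s1.png

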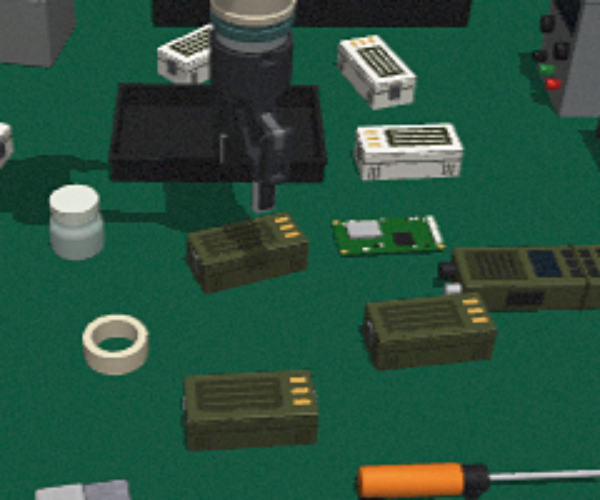

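The gripper hangs above case A, centred near crop (255,235) and aligned. The radio's knob at (452,290) lies close behind case B, so I will grip B short of its centre.

Emit:
{"name": "send_rows", "arguments": {
  "increments": [
    {"gripper":-0.7,"linear":[0,0,-0.04],"delta_rot":[0,0,0]},
    {"gripper":-0.7,"linear":[0,0,-0.065],"delta_rot":[0,0,0]},
    {"gripper":-0.7,"linear":[0,0,-0.08],"delta_rot":[0,0,0]},
    {"gripper":-0.7,"linear":[0,0,-0.08],"delta_rot":[0,0,0]},
    {"gripper":0.6,"linear":[0,0,-0.08],"delta_rot":[0,0,0]},
    {"gripper":0.6,"linear":[0,0,-0.08],"delta_rot":[0,0,0]},
    {"gripper":0.6,"linear":[0,0,-0.08],"delta_rot":[0,0,0]},
    {"gripper":0.6,"linear":[0,0,-0.08],"delta_rot":[0,0,0]}
  ],
  "newtons": 45
}}

```text
clock: 2.75
position: [0.5106, 0.1242, 0.0135]
ee_rot: [0.0, 0.984, 0.177, 0.002]
contact_force: [-0.3, -0.7, 6.1]
width: 0.0529
gripper_force: 50.1
```

Emit:
{"name": "send_rows", "arguments": {
  "increments": [
    {"gripper":0.6,"linear":[0,0,0],"delta_rot":[0,0,0]},
    {"gripper":0.6,"linear":[0,0,0.02],"delta_rot":[0,0,0]},
    {"gripper":0.6,"linear":[0,0,0.05],"delta_rot":[0,0,0]},
    {"gripper":0.6,"linear":[0,0,0.09],"delta_rot":[0,0,0]},
    {"gripper":0.6,"linear":[0,0,0.1],"delta_rot":[0,0,0]},
    {"gripper":0.6,"linear":[0,0,0.1],"delta_rot":[0,0,0]},
    {"gripper":0.6,"linear":[0,0,0.1],"delta_rot":[0,0,0]},
    {"gripper":0.6,"linear":[0,0,0.1],"delta_rot":[0,0,0]}
  ]
}}

```text
clock: 3.55
position: [0.507, 0.1238, 0.1095]
ee_rot: [-0.0, 0.984, 0.177, -0.002]
contact_force: [0.0, 1.1, -3.5]
width: 0.0529
gripper_force: 51.5
```

Emit:
{"name": "send_rows", "arguments": {
  "increments": [
    {"gripper":0.6,"linear":[0,0,0],"delta_rot":[0,0,0]},
    {"gripper":0.6,"linear":[0,0,0],"delta_rot":[0,0,0]}
  ]
}}

```text
clock: 3.75
position: [0.508, 0.1239, 0.1102]
ee_rot: [-0.0, 0.984, 0.177, -0.001]
contact_force: [-0.6, 0.3, -5.1]
width: 0.0535
gripper_force: 51.5
```

Emit:
{"name": "send_rows", "arguments": {
  "increments": [
    {"gripper":0.6,"linear":[0.01,-0.03,0.01],"delta_rot":[0,0,0.1]},
    {"gripper":0.6,"linear":[0.04,-0.479,0.01],"delta_rot":[0,0,1.096]},
    {"gripper":0.6,"linear":[0.04,-0.479,0.01],"delta_rot":[0,0,1.096]},
    {"gripper":0.6,"linear":[0.04,-0.479,0.01],"delta_rot":[0,0,1.096]},
    {"gripper":0.6,"linear":[0.04,-0.479,0.01],"delta_rot":[0,0,1.096]},
    {"gripper":0.6,"linear":[0.04,-0.479,0.01],"delta_rot":[0,0,1.096]},
    {"gripper":0.6,"linear":[0.04,-0.479,0.01],"delta_rot":[0,0,1.096]},
    {"gripper":0.6,"linear":[0.04,-0.479,0.01],"delta_rot":[0,0,1.096]}
  ]
}}

```text
clock: 4.55
position: [0.5405, -0.231, 0.1208]
ee_rot: [-0.001, 0.754, 0.657, 0.0]
contact_force: [1.2, 0.3, -3.9]
width: 0.0529
gripper_force: 52.1
```

```bash
python3 -c "
from h import *
st()"
```

```text
4.55 [ 0.5405 -0.231   0.1208] phi -7.8 q6 -0.39 F [ 1.2  0.3 -3.9] 0.0529
```

Emit:
{"name": "send_rows", "arguments": {
  "increments": [
    {"gripper":0.6,"linear":[0.006,-0.05,0],"delta_rot":[0,0,0.015]},
    {"gripper":0.6,"linear":[0.006,-0.09,0],"delta_rot":[0,0,0.015]},
    {"gripper":0.6,"linear":[0.006,-0.112,0],"delta_rot":[0,0,0.015]},
    {"gripper":0.6,"linear":[0.006,-0.112,-0.02],"delta_rot":[0,0,0.015]},
    {"gripper":0.6,"linear":[0.006,-0.112,-0.04],"delta_rot":[0,0,0.015]},
    {"gripper":0.6,"linear":[0.006,-0.112,-0.04],"delta_rot":[0,0,0.015]},
    {"gripper":0.6,"linear":[0.006,-0.112,-0.04],"delta_rot":[0,0,0.015]}
  ]
}}

```text
clock: 5.25
position: [0.5465, -0.3406, 0.0809]
ee_rot: [-0.001, 0.751, 0.661, -0.0]
contact_force: [0.1, -0.3, -4.4]
width: 0.0533
gripper_force: 52.0
```

```bash
python3 -c "
from h import *
st()
d=grab('top');b=grab('side')
cv2.imwrite('pics/p1.png',np.hstack([cv2.resize(d['pixels'][145:275,385:490],None,fx=3,fy=3),cv2.resize(b['pixels'][260:420,180:390],None,fx=2.1,fy=2.4375)]))
st()"
```

```text
5.25 [ 0.5465 -0.3406  0.0809] phi -7.3 q6 -0.54 F [ 0.1 -0.3 -4.4] 0.0533
5.35 [ 0.5476 -0.3414  0.0825] phi -7.3 q6 -0.54 F [-0.8  0.7 -4. ] 0.0533
```

View pics/p1.png

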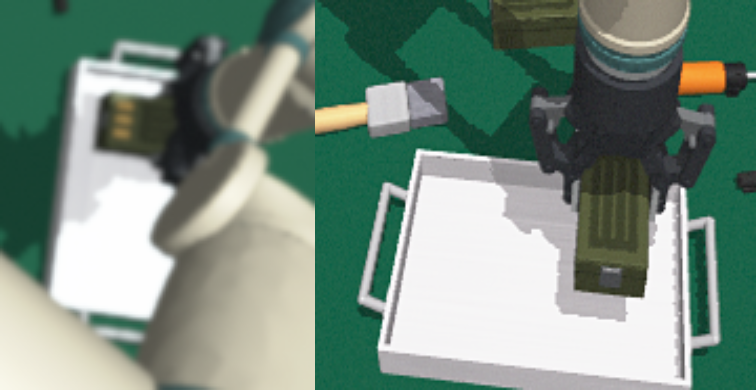

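Case A's lift pulls about −4 N, so it is loaded. It hangs level over the far end of the handled tray, clear of the walls, so I lower it.

Emit:
{"name": "send_rows", "arguments": {
  "increments": [
    {"gripper":0.6,"linear":[0,-0.013,-0.02],"delta_rot":[0,0,0]},
    {"gripper":0.6,"linear":[0,-0.013,-0.035],"delta_rot":[0,0,0]},
    {"gripper":0.6,"linear":[0,-0.013,-0.048],"delta_rot":[0,0,0]},
    {"gripper":0.6,"linear":[0,-0.013,-0.055],"delta_rot":[0,0,0]},
    {"gripper":0.6,"linear":[0,-0.013,-0.059],"delta_rot":[0,0,0]},
    {"gripper":0.6,"linear":[0,-0.013,-0.061],"delta_rot":[0,0,0]},
    {"gripper":0.6,"linear":[0,-0.013,-0.062],"delta_rot":[0,0,0]}
  ]
}}

```text
clock: 6.05
position: [0.5472, -0.3545, 0.0199]
ee_rot: [0.001, 0.751, 0.661, 0.0]
contact_force: [-1.1, 0.6, -4.3]
width: 0.053
gripper_force: 52.0
```

Emit:
{"name": "send_rows", "arguments": {
  "increments": [
    {"gripper":0.6,"linear":[0,0,-0.001],"delta_rot":[0,0,0]},
    {"gripper":0.6,"linear":[0,0,-0.002],"delta_rot":[0,0,0]},
    {"gripper":0.6,"linear":[0,0,-0.002],"delta_rot":[0,0,0]}
  ]
}}

```text
clock: 6.35
position: [0.5471, -0.3545, 0.0178]
ee_rot: [0.0, 0.751, 0.661, 0.0]
contact_force: [0.4, -0.6, -3.4]
width: 0.053
gripper_force: 52.3
```

Emit:
{"name": "send_rows", "arguments": {
  "increments": [
    {"gripper":0.6,"linear":[0,0,-0.001],"delta_rot":[0,0,0]},
    {"gripper":0.6,"linear":[0,0,-0.0015],"delta_rot":[0,0,0]},
    {"gripper":0.6,"linear":[0,0,-0.0015],"delta_rot":[0,0,0]}
  ]
}}

```text
clock: 6.65
position: [0.5471, -0.3546, 0.0176]
ee_rot: [0.001, 0.751, 0.661, 0.0]
contact_force: [-1.9, 1.7, 5.3]
width: 0.0531
gripper_force: 53.2
```

Emit:
{"name": "send_rows", "arguments": {
  "increments": [
    {"gripper":-0.55,"linear":[0,0,0.0005],"delta_rot":[0,0,0]},
    {"gripper":-0.55,"linear":[0,0,0.0005],"delta_rot":[0,0,0]},
    {"gripper":-0.55,"linear":[0,0,0.0005],"delta_rot":[0,0,0]},
    {"gripper":-0.55,"linear":[0,0,0.002],"delta_rot":[0,0,0]},
    {"gripper":-0.55,"linear":[0,0,0.02],"delta_rot":[0,0,0]},
    {"gripper":-0.55,"linear":[0,0,0.05],"delta_rot":[0,0,0]},
    {"gripper":-0.55,"linear":[0,0,0.1],"delta_rot":[0,0,0]},
    {"gripper":-0.55,"linear":[0,0,0.1],"delta_rot":[0,0,0]}
  ]
}}

```text
clock: 7.45
position: [0.5507, -0.3574, 0.1232]
ee_rot: [0.007, 0.751, 0.661, 0.001]
contact_force: [1.4, -1.0, 0.0]
width: 0.0663
gripper_force: 0.0
```

Emit:
{"name": "send_rows", "arguments": {
  "increments": [
    {"gripper":-0.7,"linear":[-0.045,0.26,0],"delta_rot":[0,0,-1.19]},
    {"gripper":-0.7,"linear":[-0.045,0.26,0],"delta_rot":[0,0,-1.19]},
    {"gripper":-0.7,"linear":[-0.045,0.26,0],"delta_rot":[0,0,-1.19]},
    {"gripper":-0.7,"linear":[-0.045,0.26,0],"delta_rot":[0,0,-1.19]},
    {"gripper":-0.7,"linear":[-0.045,0.26,0],"delta_rot":[0,0,-1.19]},
    {"gripper":-0.7,"linear":[-0.045,0.26,0],"delta_rot":[0,0,-1.19]},
    {"gripper":-0.7,"linear":[-0.045,0.26,0],"delta_rot":[0,0,-1.19]},
    {"gripper":-0.7,"linear":[-0.045,0.26,0],"delta_rot":[0,0,-1.19]}
  ]
}}

```text
clock: 8.25
position: [0.5017, -0.0933, 0.116]
ee_rot: [0.0, 0.992, 0.124, 0.0]
contact_force: [0.1, -0.1, 0.6]
width: 0.0729
gripper_force: 0.0
```

```bash
python3 -c "
from h import *
st()
d=grab('top');b=grab('side')
cv2.imwrite('pics/p2.png',np.hstack([cv2.resize(d['pixels'][145:275,385:490],None,fx=3,fy=3),cv2.resize(b['pixels'][210:420,180:390],None,fx=2.1,fy=1.857)]))
st()"
```

```text
8.25 [ 0.5017 -0.0933  0.116 ] phi -75.7 q6 1.0 F [ 0.1 -0.1  0.6] 0.0729
8.35 [ 0.5018 -0.094   0.1159] phi -75.4 q6 0.99 F [ 0.6 -0.4  0.9] 0.0726
```

View pics/p2.png

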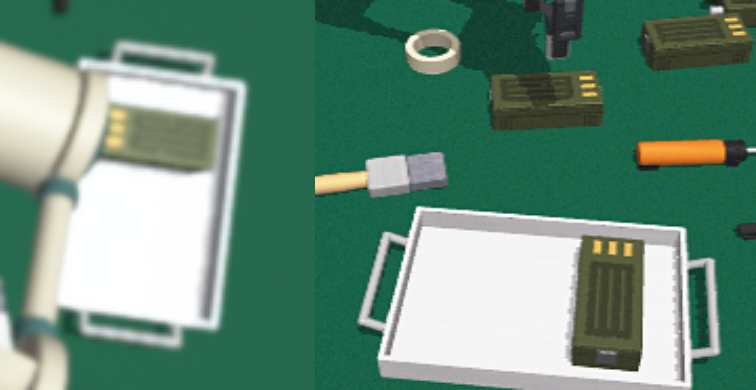

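Case A lies flat in the far end of the handled tray, contacts up. The gripper stands above case C, so I take it next.

Emit:
{"name": "send_rows", "arguments": {
  "increments": [
    {"gripper":-0.7,"linear":[0,-0.002,-0.03],"delta_rot":[0,0,-0.18]},
    {"gripper":-0.7,"linear":[0,-0.002,-0.05],"delta_rot":[0,0,-0.18]},
    {"gripper":-0.7,"linear":[0,-0.002,-0.08],"delta_rot":[0,0,-0.18]},
    {"gripper":-0.7,"linear":[0,-0.002,-0.102],"delta_rot":[0,0,-0.18]},
    {"gripper":-0.7,"linear":[0,-0.002,-0.102],"delta_rot":[0,0,-0.18]},
    {"gripper":0.6,"linear":[0,-0.002,-0.102],"delta_rot":[0,0,-0.18]},
    {"gripper":0.6,"linear":[0,-0.002,-0.102],"delta_rot":[0,0,-0.18]},
    {"gripper":0.6,"linear":[0,-0.002,-0.102],"delta_rot":[0,0,-0.18]}
  ]
}}

```text
clock: 9.15
position: [0.5028, -0.0967, 0.0152]
ee_rot: [0.001, 0.999, 0.037, 0.001]
contact_force: [-0.2, 0.5, -0.8]
width: 0.0531
gripper_force: 49.4
```

Emit:
{"name": "send_rows", "arguments": {
  "increments": [
    {"gripper":0.6,"linear":[0,0,0],"delta_rot":[0,0,0]},
    {"gripper":0.6,"linear":[0,0,0],"delta_rot":[0,0,0]}
  ]
}}

```text
clock: 9.35
position: [0.5024, -0.0966, 0.0149]
ee_rot: [0.0, 0.999, 0.037, 0.001]
contact_force: [-1.0, 0.2, 4.6]
width: 0.0531
gripper_force: 50.1
```

Emit:
{"name": "send_rows", "arguments": {
  "increments": [
    {"gripper":0.6,"linear":[0,0,0.02],"delta_rot":[0,0,0]},
    {"gripper":0.6,"linear":[0,0,0.05],"delta_rot":[0,0,0]},
    {"gripper":0.6,"linear":[0,0,0.09],"delta_rot":[0,0,0]},
    {"gripper":0.6,"linear":[0,0,0.11],"delta_rot":[0,0,0]},
    {"gripper":0.6,"linear":[0,0,0.11],"delta_rot":[0,0,0]},
    {"gripper":0.6,"linear":[0,0,0.11],"delta_rot":[0,0,0]},
    {"gripper":0.6,"linear":[0,0,0.11],"delta_rot":[0,0,0]}
  ]
}}

```text
clock: 10.05
position: [0.5005, -0.0959, 0.1224]
ee_rot: [-0.001, 0.999, 0.037, -0.002]
contact_force: [0.3, -0.2, -1.3]
width: 0.0533
gripper_force: 49.6
```

Emit:
{"name": "send_rows", "arguments": {
  "increments": [
    {"gripper":0.6,"linear":[0,0,0],"delta_rot":[0,0,0]}
  ]
}}

```text
clock: 10.15
position: [0.5007, -0.096, 0.1224]
ee_rot: [-0.001, 0.999, 0.037, -0.002]
contact_force: [0.6, 0.8, -0.4]
width: 0.0531
gripper_force: 49.6
```

Emit:
{"name": "send_rows", "arguments": {
  "increments": [
    {"gripper":0.6,"linear":[0,0,0],"delta_rot":[0,0,0]}
  ]
}}

```text
clock: 10.25
position: [0.5011, -0.0962, 0.1227]
ee_rot: [-0.0, 0.999, 0.037, -0.001]
contact_force: [0.2, 0.9, -1.2]
width: 0.0532
gripper_force: 49.6
```

```bash
python3 -c "
from h import *
st()"
```

```text
10.25 [ 0.5011 -0.0962  0.1227] phi -85.8 q6 1.17 F [ 0.2  0.9 -1.2] 0.0532
```

Case C pulls only about −1 N, so it is empty and goes to the divided tray.

Emit:
{"name": "send_rows", "arguments": {
  "increments": [
    {"gripper":0.6,"linear":[0.01,0.03,0.005],"delta_rot":[0,0,0.1]},
    {"gripper":0.6,"linear":[0.041,0.443,0.005],"delta_rot":[0,0,1.475]},
    {"gripper":0.6,"linear":[0.041,0.443,0.005],"delta_rot":[0,0,1.475]},
    {"gripper":0.6,"linear":[0.041,0.443,0.005],"delta_rot":[0,0,1.475]},
    {"gripper":0.6,"linear":[0.041,0.443,0.005],"delta_rot":[0,0,1.475]},
    {"gripper":0.6,"linear":[0.041,0.443,0.005],"delta_rot":[0,0,1.475]},
    {"gripper":0.6,"linear":[0.041,0.443,0.005],"delta_rot":[0,0,1.475]},
    {"gripper":0.6,"linear":[0.041,0.443,0.005],"delta_rot":[0,0,1.475]}
  ]
}}

```text
clock: 11.05
position: [0.5376, 0.2847, 0.1282]
ee_rot: [0.0, 0.817, 0.577, -0.001]
contact_force: [1.4, -1.6, -1.3]
width: 0.053
gripper_force: 49.5
```

Emit:
{"name": "send_rows", "arguments": {
  "increments": [
    {"gripper":0.6,"linear":[0,0,0],"delta_rot":[0,0,0]},
    {"gripper":0.6,"linear":[0,0,0],"delta_rot":[0,0,0]}
  ]
}}

```text
clock: 11.25
position: [0.5374, 0.2836, 0.1278]
ee_rot: [0.0, 0.818, 0.575, -0.001]
contact_force: [-0.0, -0.5, -1.3]
width: 0.0532
gripper_force: 49.5
```

```bash
python3 -c "
from h import *
st()"
```

```text
11.25 [0.5374 0.2836 0.1278] phi -19.8 q6 0.72 F [-0.  -0.5 -1.3] 0.0532
```

Emit:
{"name": "send_rows", "arguments": {
  "increments": [
    {"gripper":0.6,"linear":[0.004,0.035,0],"delta_rot":[0,0,0.32]},
    {"gripper":0.6,"linear":[0.004,0.063,0],"delta_rot":[0,0,0.32]},
    {"gripper":0.6,"linear":[0.004,0.063,0],"delta_rot":[0,0,0.32]},
    {"gripper":0.6,"linear":[0.004,0.063,-0.03],"delta_rot":[0,0,0.32]},
    {"gripper":0.6,"linear":[0.004,0.063,-0.055],"delta_rot":[0,0,0.32]},
    {"gripper":0.6,"linear":[0.004,0.063,-0.055],"delta_rot":[0,0,0.32]},
    {"gripper":0.6,"linear":[0.004,0.063,-0.055],"delta_rot":[0,0,0.32]}
  ]
}}

```text
clock: 11.95
position: [0.542, 0.3439, 0.0738]
ee_rot: [-0.0, 0.718, 0.697, -0.001]
contact_force: [0.1, -0.1, 0.6]
width: 0.0529
gripper_force: 49.3
```

```bash
python3 -c "
from h import *
st()
d=grab('top');b=grab('side')
cv2.imwrite('pics/p3.png',np.hstack([cv2.resize(d['pixels'][155:260,155:260],None,fx=3.5,fy=3.5),cv2.resize(b['pixels'][90:195,220:340],None,fx=3.5,fy=3.5)]))"
```

```text
11.95 [0.542  0.3439 0.0738] phi -1.7 q6 0.49 F [ 0.1 -0.1  0.6] 0.0529
```

View pics/p3.png

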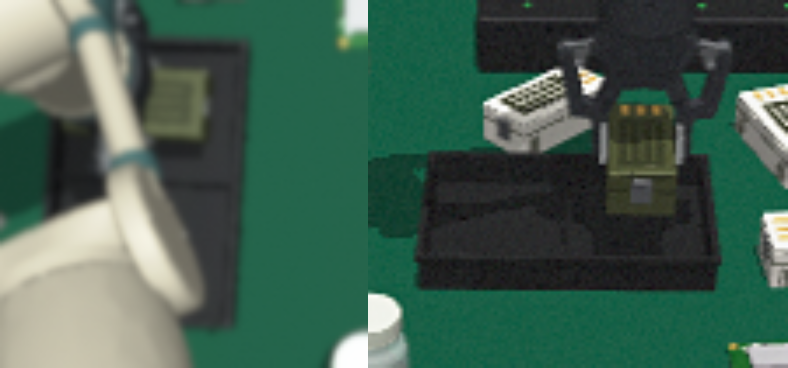

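Case C hangs level over the far compartment, inside the walls, so I lower it.

Emit:
{"name": "send_rows", "arguments": {
  "increments": [
    {"gripper":0.6,"linear":[0,0.003,-0.02],"delta_rot":[0,0,0]},
    {"gripper":0.6,"linear":[0,0.003,-0.035],"delta_rot":[0,0,0]},
    {"gripper":0.6,"linear":[0,0.003,-0.044],"delta_rot":[0,0,0]},
    {"gripper":0.6,"linear":[0,0.003,-0.049],"delta_rot":[0,0,0]},
    {"gripper":0.6,"linear":[0,0.003,-0.052],"delta_rot":[0,0,0]},
    {"gripper":0.6,"linear":[0,0.003,-0.053],"delta_rot":[0,0,0]}
  ]
}}

```text
clock: 12.65
position: [0.5424, 0.3488, 0.0214]
ee_rot: [0.0, 0.717, 0.697, 0.0]
contact_force: [-0.4, 0.6, -1.0]
width: 0.053
gripper_force: 49.5
```

Emit:
{"name": "send_rows", "arguments": {
  "increments": [
    {"gripper":0.6,"linear":[0,0,-0.001],"delta_rot":[0,0,0]},
    {"gripper":0.6,"linear":[0,0,-0.0015],"delta_rot":[0,0,0]},
    {"gripper":0.6,"linear":[0,0,-0.0015],"delta_rot":[0,0,0]}
  ]
}}

```text
clock: 12.95
position: [0.5422, 0.3488, 0.0198]
ee_rot: [0.0, 0.717, 0.697, 0.0]
contact_force: [0.6, -0.1, -1.4]
width: 0.0529
gripper_force: 49.5
```

Emit:
{"name": "send_rows", "arguments": {
  "increments": [
    {"gripper":0.6,"linear":[0,0,-0.001],"delta_rot":[0,0,0]},
    {"gripper":0.6,"linear":[0,0,-0.0015],"delta_rot":[0,0,0]},
    {"gripper":0.6,"linear":[0,0,-0.0015],"delta_rot":[0,0,0]}
  ]
}}

```text
clock: 13.25
position: [0.5422, 0.3488, 0.0189]
ee_rot: [0.0, 0.717, 0.697, 0.0]
contact_force: [-0.9, -0.5, 5.8]
width: 0.0532
gripper_force: 50.2
```

Emit:
{"name": "send_rows", "arguments": {
  "increments": [
    {"gripper":-0.55,"linear":[0,0,0.0005],"delta_rot":[0,0,0]},
    {"gripper":-0.55,"linear":[0,0,0.0005],"delta_rot":[0,0,0]},
    {"gripper":-0.55,"linear":[0,0,0.0005],"delta_rot":[0,0,0]},
    {"gripper":-0.55,"linear":[0,0,0.002],"delta_rot":[0,0,0]},
    {"gripper":-0.55,"linear":[0,0,0.02],"delta_rot":[0,0,0]},
    {"gripper":-0.55,"linear":[0,0,0.05],"delta_rot":[0,0,0]},
    {"gripper":-0.55,"linear":[0,0,0.1],"delta_rot":[0,0,0]},
    {"gripper":-0.55,"linear":[0,0,0.1],"delta_rot":[0,0,0]}
  ]
}}

```text
clock: 14.05
position: [0.5463, 0.3509, 0.1251]
ee_rot: [0.002, 0.717, 0.697, 0.007]
contact_force: [1.4, 1.1, 1.3]
width: 0.0665
gripper_force: 0.0
```

Emit:
{"name": "send_rows", "arguments": {
  "increments": [
    {"gripper":-0.55,"linear":[0.122,-0.347,0],"delta_rot":[0,0,-1.19]},
    {"gripper":-0.55,"linear":[0.122,-0.347,0],"delta_rot":[0,0,-1.19]},
    {"gripper":-0.55,"linear":[0.122,-0.347,0],"delta_rot":[0,0,-1.19]},
    {"gripper":-0.55,"linear":[0.122,-0.347,0],"delta_rot":[0,0,-1.19]},
    {"gripper":-0.55,"linear":[0.122,-0.347,0],"delta_rot":[0,0,-1.19]},
    {"gripper":-0.55,"linear":[0.122,-0.347,0],"delta_rot":[0,0,-1.19]},
    {"gripper":-0.55,"linear":[0.122,-0.347,0],"delta_rot":[0,0,-1.19]},
    {"gripper":-0.55,"linear":[0.122,-0.347,0],"delta_rot":[0,0,-1.19]}
  ]
}}

```text
clock: 14.85
position: [0.6657, -0.0036, 0.1176]
ee_rot: [0.001, 0.985, 0.171, 0.001]
contact_force: [-0.1, 1.0, 0.5]
width: 0.0663
gripper_force: 0.0
```

Emit:
{"name": "send_rows", "arguments": {
  "increments": [
    {"gripper":-0.55,"linear":[0,0,0],"delta_rot":[0,0,-0.2]},
    {"gripper":-0.55,"linear":[0,0,0],"delta_rot":[0,0,-0.2]},
    {"gripper":-0.55,"linear":[0,0,0],"delta_rot":[0,0,-0.2]}
  ]
}}

```text
clock: 15.15
position: [0.6639, 0.0012, 0.1175]
ee_rot: [-0.0, 0.997, 0.076, -0.0]
contact_force: [-0.2, -0.1, -0.1]
width: 0.0658
gripper_force: 0.0
```

```bash
python3 -c "
from h import *
st()"
```

```text
15.15 [0.6639 0.0012 0.1175] phi -81.2 q6 1.32 F [-0.2 -0.1 -0.1] 0.0658
```

Emit:
{"name": "send_rows", "arguments": {
  "increments": [
    {"gripper":-0.63,"linear":[0,0.001,-0.04],"delta_rot":[0,0,-0.02]},
    {"gripper":-0.63,"linear":[0,0.001,-0.07],"delta_rot":[0,0,-0.02]},
    {"gripper":-0.63,"linear":[0,0.001,-0.09],"delta_rot":[0,0,-0.02]},
    {"gripper":-0.63,"linear":[0,0.001,-0.103],"delta_rot":[0,0,-0.02]},
    {"gripper":-0.63,"linear":[0,0.001,-0.103],"delta_rot":[0,0,-0.02]},
    {"gripper":0.6,"linear":[0,0.001,-0.103],"delta_rot":[0,0,-0.02]},
    {"gripper":0.6,"linear":[0,0.001,-0.103],"delta_rot":[0,0,-0.02]},
    {"gripper":0.6,"linear":[0,0.001,-0.103],"delta_rot":[0,0,-0.02]}
  ]
}}

```text
clock: 15.95
position: [0.6649, 0.0026, 0.0162]
ee_rot: [0.0, 0.998, 0.067, 0.001]
contact_force: [0.4, 0.1, 0.3]
width: 0.0529
gripper_force: 51.1
```

Emit:
{"name": "send_rows", "arguments": {
  "increments": [
    {"gripper":0.6,"linear":[0,0,0],"delta_rot":[0,0,0]},
    {"gripper":0.6,"linear":[0,0,0],"delta_rot":[0,0,0]}
  ]
}}

```text
clock: 16.15
position: [0.6649, 0.0026, 0.0162]
ee_rot: [0.0, 0.998, 0.067, 0.001]
contact_force: [0.4, 0.8, 4.0]
width: 0.0527
gripper_force: 51.5
```

Emit:
{"name": "send_rows", "arguments": {
  "increments": [
    {"gripper":0.6,"linear":[0,0,0.02],"delta_rot":[0,0,0]},
    {"gripper":0.6,"linear":[0,0,0.05],"delta_rot":[0,0,0]},
    {"gripper":0.6,"linear":[0,0,0.09],"delta_rot":[0,0,0]},
    {"gripper":0.6,"linear":[0,0,0.11],"delta_rot":[0,0,0]},
    {"gripper":0.6,"linear":[0,0,0.11],"delta_rot":[0,0,0]},
    {"gripper":0.6,"linear":[0,0,0.11],"delta_rot":[0,0,0]},
    {"gripper":0.6,"linear":[0,0,0.11],"delta_rot":[0,0,0]}
  ]
}}

```text
clock: 16.85
position: [0.6622, 0.0028, 0.1224]
ee_rot: [-0.0, 0.998, 0.067, -0.002]
contact_force: [0.5, 0.6, -4.2]
width: 0.0529
gripper_force: 50.8
```

Emit:
{"name": "send_rows", "arguments": {
  "increments": [
    {"gripper":0.6,"linear":[0,0,0],"delta_rot":[0,0,0]}
  ]
}}

```text
clock: 16.95
position: [0.6626, 0.0028, 0.1226]
ee_rot: [-0.0, 0.998, 0.067, -0.002]
contact_force: [0.3, -1.3, -3.8]
width: 0.0531
gripper_force: 50.8
```

Emit:
{"name": "send_rows", "arguments": {
  "increments": [
    {"gripper":0.6,"linear":[0,0,0],"delta_rot":[0,0,0]}
  ]
}}

```text
clock: 17.05
position: [0.6632, 0.0027, 0.1233]
ee_rot: [-0.0, 0.998, 0.067, -0.001]
contact_force: [1.6, -0.6, -3.9]
width: 0.0531
gripper_force: 50.8
```

```bash
python3 -c "
from h import *
st()"
```

```text
17.05 [0.6632 0.0027 0.1233] phi -82.4 q6 1.34 F [ 1.6 -0.6 -3.9] 0.0531
```

Case B pulls about −4 N, so it is loaded and goes to the near end of the handled tray.

Emit:
{"name": "send_rows", "arguments": {
  "increments": [
    {"gripper":0.6,"linear":[-0.02,-0.03,0.005],"delta_rot":[0,0,0.1]},
    {"gripper":0.6,"linear":[-0.232,-0.355,0.005],"delta_rot":[0,0,1.312]},
    {"gripper":0.6,"linear":[-0.232,-0.355,0.005],"delta_rot":[0,0,1.312]},
    {"gripper":0.6,"linear":[-0.232,-0.355,0.005],"delta_rot":[0,0,1.312]},
    {"gripper":0.6,"linear":[-0.232,-0.355,0.005],"delta_rot":[0,0,1.312]},
    {"gripper":0.6,"linear":[-0.232,-0.355,0.005],"delta_rot":[0,0,1.312]},
    {"gripper":0.6,"linear":[-0.232,-0.355,0.005],"delta_rot":[0,0,1.312]},
    {"gripper":0.6,"linear":[-0.232,-0.355,0.005],"delta_rot":[0,0,1.312]}
  ]
}}

```text
clock: 17.85
position: [0.4634, -0.3044, 0.1297]
ee_rot: [0.0, 0.818, 0.575, 0.0]
contact_force: [0.2, -0.5, -4.2]
width: 0.053
gripper_force: 51.1
```

Emit:
{"name": "send_rows", "arguments": {
  "increments": [
    {"gripper":0.6,"linear":[0,0,0],"delta_rot":[0,0,0]},
    {"gripper":0.6,"linear":[0,0,0],"delta_rot":[0,0,0]}
  ]
}}

```text
clock: 18.05
position: [0.464, -0.304, 0.1296]
ee_rot: [-0.0, 0.821, 0.571, 0.0]
contact_force: [-0.7, 0.7, -3.0]
width: 0.0529
gripper_force: 51.4
```

```bash
python3 -c "
from h import *
st()"
```

```text
18.05 [ 0.464  -0.304   0.1296] phi -20.3 q6 -0.35 F [-0.7  0.7 -3. ] 0.0529
```

Remaining: (−0.033, −0.048) and +13.3° (0.232 rad).

Emit:
{"name": "send_rows", "arguments": {
  "increments": [
    {"gripper":0.6,"linear":[-0.02,-0.03,0],"delta_rot":[0,0,0.232]},
    {"gripper":0.6,"linear":[-0.033,-0.048,0],"delta_rot":[0,0,0.232]},
    {"gripper":0.6,"linear":[-0.033,-0.048,-0.02],"delta_rot":[0,0,0.232]},
    {"gripper":0.6,"linear":[-0.033,-0.048,-0.045],"delta_rot":[0,0,0.232]},
    {"gripper":0.6,"linear":[-0.033,-0.048,-0.055],"delta_rot":[0,0,0.232]},
    {"gripper":0.6,"linear":[-0.033,-0.048,-0.055],"delta_rot":[0,0,0.232]},
    {"gripper":0.6,"linear":[-0.033,-0.048,-0.055],"delta_rot":[0,0,0.232]}
  ]
}}

```text
clock: 18.75
position: [0.4326, -0.3508, 0.0754]
ee_rot: [0.0, 0.748, 0.664, 0.0]
contact_force: [-0.1, -0.7, -2.4]
width: 0.0529
gripper_force: 51.5
```

```bash
python3 -c "
from h import *
st()
b=grab('side')
cv2.imwrite('pics/p4.png',cv2.resize(b['pixels'][220:420,180:390],None,fx=2.5,fy=2.5))"
```

```text
18.75 [ 0.4326 -0.3508  0.0754] phi -6.8 q6 -0.69 F [-0.1 -0.7 -2.4] 0.0529
```

View pics/p4.png

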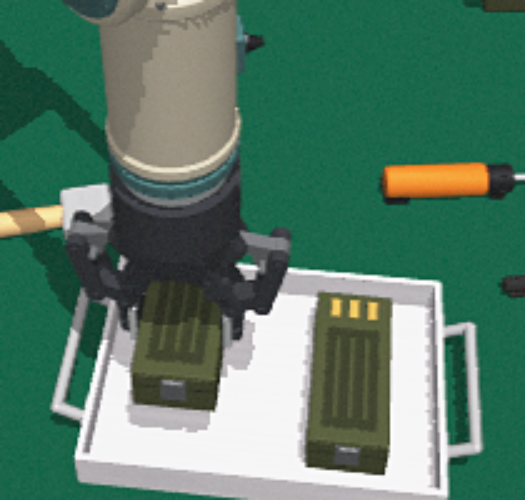

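Case B hangs level over the near end, clear of the wall and of case A, so I lower it.

Emit:
{"name": "send_rows", "arguments": {
  "increments": [
    {"gripper":0.6,"linear":[0,0,-0.02],"delta_rot":[0,0,0]},
    {"gripper":0.6,"linear":[0,0,-0.035],"delta_rot":[0,0,0]},
    {"gripper":0.6,"linear":[0,0,-0.044],"delta_rot":[0,0,0]},
    {"gripper":0.6,"linear":[0,0,-0.049],"delta_rot":[0,0,0]},
    {"gripper":0.6,"linear":[0,0,-0.052],"delta_rot":[0,0,0]},
    {"gripper":0.6,"linear":[0,0,-0.053],"delta_rot":[0,0,0]}
  ]
}}

```text
clock: 19.4
position: [0.432, -0.3514, 0.0223]
ee_rot: [0.0, 0.748, 0.664, 0.0]
contact_force: [-0.9, -0.7, -3.6]
width: 0.0531
gripper_force: 51.6
```

Emit:
{"name": "send_rows", "arguments": {
  "increments": [
    {"gripper":0.6,"linear":[0,0,-0.001],"delta_rot":[0,0,0]},
    {"gripper":0.6,"linear":[0,0,-0.0015],"delta_rot":[0,0,0]},
    {"gripper":0.6,"linear":[0,0,-0.0015],"delta_rot":[0,0,0]}
  ]
}}

```text
clock: 19.7
position: [0.4318, -0.3512, 0.0207]
ee_rot: [0.0, 0.748, 0.664, 0.0]
contact_force: [0.5, 0.4, -3.8]
width: 0.0531
gripper_force: 51.6
```

Emit:
{"name": "send_rows", "arguments": {
  "increments": [
    {"gripper":0.6,"linear":[0,0,-0.001],"delta_rot":[0,0,0]},
    {"gripper":0.6,"linear":[0,0,-0.0015],"delta_rot":[0,0,0]},
    {"gripper":0.6,"linear":[0,0,-0.0015],"delta_rot":[0,0,0]}
  ]
}}

```text
clock: 20.0
position: [0.4319, -0.3513, 0.0202]
ee_rot: [0.001, 0.748, 0.664, 0.0]
contact_force: [-1.0, 0.5, 4.8]
width: 0.0531
gripper_force: 52.6
```

Touched down. I release, lift and move clear.

Emit:
{"name": "send_rows", "arguments": {
  "increments": [
    {"gripper":-0.55,"linear":[0,0,0.0005],"delta_rot":[0,0,0]},
    {"gripper":-0.55,"linear":[0,0,0.0005],"delta_rot":[0,0,0]},
    {"gripper":-0.55,"linear":[0,0,0.0005],"delta_rot":[0,0,0]},
    {"gripper":-0.55,"linear":[0,0,0.002],"delta_rot":[0,0,0]},
    {"gripper":-0.55,"linear":[0,0,0.02],"delta_rot":[0,0,0]},
    {"gripper":-0.55,"linear":[0,0,0.05],"delta_rot":[0,0,0]},
    {"gripper":-0.55,"linear":[0,0,0.1],"delta_rot":[0,0,0]},
    {"gripper":-0.55,"linear":[0,0,0.15],"delta_rot":[0,0,0]}
  ]
}}

```text
clock: 20.8
position: [0.4312, -0.3505, 0.1699]
ee_rot: [-0.001, 0.748, 0.664, -0.0]
contact_force: [0.7, -1.7, -0.7]
width: 0.0661
gripper_force: 0.0
```

Emit:
{"name": "send_rows", "arguments": {
  "increments": [
    {"gripper":-0.55,"linear":[-0.05,0.3,0.05],"delta_rot":[0,0,0]},
    {"gripper":-0.55,"linear":[-0.05,0.3,0.05],"delta_rot":[0,0,0]},
    {"gripper":-0.55,"linear":[-0.05,0.3,0.05],"delta_rot":[0,0,0]},
    {"gripper":-0.55,"linear":[-0.05,0.3,0.05],"delta_rot":[0,0,0]},
    {"gripper":-0.55,"linear":[-0.05,0.3,0.05],"delta_rot":[0,0,0]},
    {"gripper":-0.55,"linear":[-0.05,0.3,0.05],"delta_rot":[0,0,0]},
    {"gripper":-0.55,"linear":[-0.05,0.3,0.05],"delta_rot":[0,0,0]},
    {"gripper":-0.55,"linear":[-0.05,0.3,0.05],"delta_rot":[0,0,0]}
  ]
}}

```text
clock: 21.6
position: [0.3815, -0.05, 0.2195]
ee_rot: [0.001, 0.747, 0.665, 0.0]
contact_force: [0.7, -1.0, 0.3]
width: 0.0662
gripper_force: 0.0
```

```bash
python3 -c "
from h import *
st()
d=grab('top');b=grab('side')
cv2.imwrite('pics/f.png',np.vstack([d['pixels'][60:270,100:500],b['pixels'][80:420,150:550]]))"
```

```text
21.6 [ 0.3815 -0.05    0.2195] phi -6.6 q6 -0.2 F [ 0.7 -1.   0.3] 0.0662
```

View pics/f.png

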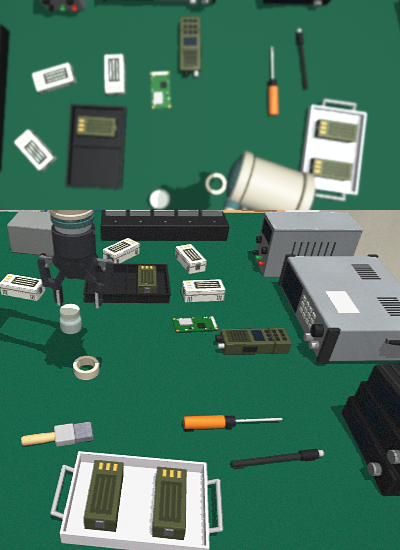

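Both loaded cases lie flat in the handled tray, at (103,495) and (170,500). The empty one lies in the far compartment at (148,277). All contacts face up and nothing else has moved.

```bash
python3 -c "
from h import *
print(sign_off())"
```

```text
the job is handed in; nothing more can be done
None
```

The job is handed in: the two loaded cases are in the handled tray and the empty one is in the divided tray, all flat with contacts up, with nothing else visibly moved, after about 22 s of the 64 s allowed.

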